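# Set up the cooling plate and brush out the sample cups

### The arm

A 6-joint arm with a two-finger parallel gripper is mounted at the origin on a cart in front of the work surface, level with it; the furniture and walls round the work are solid. World frame = base frame: x ahead of the robot, y to its left, z up, the work surface at z = 0. Lengths are in m, angles in rad, forces in N, time in s.
With the tool pointing down it reaches from about 0.3 to 0.875 m from the base axis. Payload 6.4 kg.
Tool frame: the origin (TCP) lies on the centre line of the jaws, within the pads' length; the fingertips stand 22 mm ahead of it and the grasp point (between the pads) lies 3 mm ahead of it; z points along the fingers, y is the line along which they close (so a half turn about z gives the same grasp; the last joint's range is limited). The gripper opens to 85 mm and grips with 20 to 120 N. Pads are 22 mm wide; open, the fingers measure 114 mm over their backs; the gripper's body (76 mm by 85 mm) begins 54 mm behind the grasp point. The pads swing forward as they close: fully open they stand 13 mm farther back than shut.
Start: joints at [-1.532, 0.181, 1.607, -0, 1.354, -0.206], TCP at [0.139, -0.558, 0.253] pointing down, gripper open.
Joint ranges: [-2.99, 2.99], [-0.89, 2.07], [0.3, 2.58], [-1.14, 4.28], [0, 2.63], [-3.12, 3.12]. Speed limits (rad/s): [2.57, 2.57, 3.01, 3.14, 3.14, 3.14].

### API

Orientations are given as a unit quaternion [w, x, y, z].
In Python, from bench import ctrl gives the robot as it stands. The module is installed in compiled form; this text tells all that it offers.
- The arm moves only by the tool servo_tool, never from a script. Its argument "commands" is a list of rows, each a list of 3 entries, a list of its own where there are three numbers: the shift along the tool's x, y, z in mm, then the turn about the tool's z in rad, then the finger opening in mm, from 0 to 85.4. In form: [[[dx, dy, dz], turn, jaw], ...]. A call has 1 to 20 rows; each row shifts and turns the commanded pose from where the row before left it, along the tool's axes as they then stand; what a row does not reach is not made up. A row lasts 1/8 s, in which the tool goes at most 62.5 mm and 10.7 degrees, less where a joint would pass 70% of its speed; a pose out of reach is approached as far as the arm can. A call with a gripper value outside its range is refused whole. The fingers move at their own pace and stop on an object; the grip force is fixed at half the most. Time passes only in rows, so rows that do not move let the fingers close. It gives the time, the measured TCP pose, the force, the opening and the grip force at its end, in the units of the state.
- ctrl.get_obs(): the state, without advancing time (a new reading comes with each control period).
- ctrl.camera(name): name is "side" or "top" or "wrist"; returns a dict with "color" (384x512x3 uint8, red, green, blue), "z_map" (384x512 float32, m along the optical axis (not along the pixel's ray), 0 where there is no reading), "fx", "fy", "cx", "cy" (pixels), "R" (3x3) and "t" (3): a world point X has camera coordinates R X + t. Camera axes: x right, y down, z forward; pixel columns grow to the right and rows downward; lengths in m; the calibration is good to about 2 mm. A picture is of the moment at which its call begins.
- ctrl.hand_in(): hands the job in; it is judged then, once.
The state is a dict: "time_s": time; "q": joint angles; "dq": joint speeds; "joint_efforts": joint torques, N m; "eef_pos": TCP position; "eef_rot": TCP orientation; "wrist_force": force on the tool from outside, world axes, zero at the start; "torque": the same for the moment, N m; "opening": opening from 0.0 (shut) to 1.0 (fully open); "grasp_force": force on a finger pad.
Only numpy, scipy, OpenCV 4.12 (cv2) and the standard library are available. Lean on these libraries where they do the work, as an engineer would, in place of code of your own. Each camera call takes 0.05 s, during which the arm holds its last target. There are 200 camera calls.

### The job

Get the cooling station ready: fetch the heavy aluminium plate by its black rib and set it in the steel keeper by resting the plate's far edge (the long edge farther from the rib) on the bench under the keeper's lip with the plate still clearly tilted, then pivot it gently down without dropping it, until it lies flat between the lip and the rubber stop bar. Then scrub out each banded steel cup that is there with the green-handled bottle brush, in the order yellow, blue, red, taking the brush down to the bottom, up to near the rim and down to the bottom again, and put the brush back upright in its stand. Leave all the cups standing upright on the plate beside its rib, and do not disturb the jar, the timer or the tape roll behind the keeper.

Things in the scene. Friction and masses are not known exactly. Their poses are not given: they have to be found in the camera images.
- plate: aluminium cooling plate, 170 (x) x 200 (y) x 10 mm, about 0.85 kg, at first lying flat at the left. Origin at the centre of its underside, z up. A black upright rib, 12 (x) x 90 (y) mm, stands on its top face with its centre line at x = +30 mm, from 10 to 44 mm above the underside: grip it across x. The rib-free part is towards -x, at first pointing away from the robot
- plate_edge (a point): middle of the plate's bottom edge farther from the rib, at x = -85 mm, y = 0, z = 0 in the plate's frame: the edge that goes under the lip
- keeper: dark steel keeper fixed to the bench. Origin where the plate's origin belongs, x from lip to stop bar, roughly towards the robot. Rail face at x = -89 mm, 232 mm long; its lip reaches in to x = -75 mm, 24 to 28 mm above the bench. End cheeks 12 mm tall, inner faces y = +-108 mm, x -89 to -39 mm. Stop: round rubber bar 8 mm high, x 89 to 97 mm. The plate cannot go in flat
- cup_yellow: open stainless sample cup with a yellow band round it, 56 mm outside diameter, 85 mm tall, wall 3 mm, inner floor 5 mm above its underside (inside 50 mm wide, 80 mm deep), 0.18 kg; may be absent. Origin at the centre of its underside, z up through the mouth. Grip it across the outside near the rim
- cup_blue: open stainless sample cup with a blue band round it, 56 mm outside diameter, 85 mm tall, wall 3 mm, inner floor 5 mm above its underside (inside 50 mm wide, 80 mm deep), 0.18 kg; may be absent. Origin at the centre of its underside, z up through the mouth. Grip it across the outside near the rim
- cup_red: open stainless sample cup with a red band round it, 56 mm outside diameter, 85 mm tall, wall 3 mm, inner floor 5 mm above its underside (inside 50 mm wide, 80 mm deep), 0.18 kg; may be absent. Origin at the centre of its underside, z up through the mouth. Grip it across the outside near the rim
- brush: bottle brush, 210 mm long, 70 g, upright in its stand, tip down. Origin at the tip, z along the brush up to the handle end. Bristle head 32 mm across (stiff core 26 mm, tip rounded to 14 mm) from 0 to 86 mm, thin wire to 115 mm, round green handle 18 mm across from 123 to 203 mm: grip it about 185 mm above the tip, from above, at any yaw
- stand: grey brush stand fixed to the bench: foot 84 mm across, tube 34 mm inside diameter, flaring to about 50 mm at the mouth, 85 mm tall, inner floor 5 mm above the bench. Origin at the centre of its underside; the brush stands in it on its axis
- sample_jar: bystander: sample jar with blue cap, 54 mm across, 92 mm tall, origin under its centre
- timer: bystander: white kitchen timer, 60 x 60 x 18 mm, origin under its centre
- tape: bystander: roll of tape, 98 mm across, 25 mm tall, origin under its centre

How it is judged:
On the way, in this order (a step that is already met when the one before it is completed fails the run):
1. the plate's bottom edge farther from the rib rests on the bench under the lip of the keeper while the plate is still tilted up by more than 0.2 rad (11 degrees) (height (world z) of plate_edge below 0.008 m and x of plate_edge in the frame of keeper between -0.095 and -0.072 m and angle between plate's own z axis and vertical above 0.2 rad), for 0.2 s.
2. the brush tip is at the bottom of the yellow cup (less than 17 mm above its inner floor) (z of brush in the frame of cup_yellow between 0 and 0.022 m and horizontal distance between brush and cup_yellow below 0.022 m), for 0.05 s.
3. the brush is drawn up in the yellow cup, by at least half its depth (tip more than 43 mm above its floor) (z of brush in the frame of cup_yellow above 0.048 m and horizontal distance between brush and cup_yellow below 0.03 m), for 0.05 s.
4. the brush is down at the bottom of the yellow cup again (all of step 2), for 0.05 s.
5. the brush tip is at the bottom of the blue cup (less than 17 mm above its inner floor) (z of brush in the frame of cup_blue between 0 and 0.022 m and horizontal distance between brush and cup_blue below 0.022 m), for 0.05 s.
6. the brush is drawn up in the blue cup, by at least half its depth (tip more than 43 mm above its floor) (z of brush in the frame of cup_blue above 0.048 m and horizontal distance between brush and cup_blue below 0.03 m), for 0.05 s.
7. the brush is down at the bottom of the blue cup again (all of step 5), for 0.05 s.
8. the brush tip is at the bottom of the red cup (less than 17 mm above its inner floor) (z of brush in the frame of cup_red between 0 and 0.022 m and horizontal distance between brush and cup_red below 0.022 m), for 0.05 s.
9. the brush is drawn up in the red cup, by at least half its depth (tip more than 43 mm above its floor) (z of brush in the frame of cup_red above 0.048 m and horizontal distance between brush and cup_red below 0.03 m), for 0.05 s.
10. the brush is down at the bottom of the red cup again (all of step 8), for 0.05 s.
At the end, for the whole second after the job is handed in: Plate flat in the keeper (tilt < 0.03 rad, within 8 mm in x and 12 mm in y of its origin, turned < 0.12 rad); each present cup upright with its base on the plate top; brush in its stand (within 14 mm of the axis, tip under 20 mm up, tilt < 0.15 rad); all at rest (angle between plate's own z axis and vertical below 0.03 rad and height (world z) of plate below 0.004 m and x of plate in the frame of keeper between -0.008 and 0.008 m and y of plate in the frame of keeper between -0.012 and 0.012 m and angle between the x axis of plate and the x axis of keeper, either way round below 0.12 rad and linear speed of each of plate, cup_yellow, cup_blue, cup_red below 0.02 m/s and horizontal distance between brush and stand below 0.014 m and height (world z) of brush below 0.02 m and angle between brush's own z axis and vertical below 0.15 rad and angle between each of cup_yellow, cup_blue, cup_red's own z axis and vertical below 0.06 rad and z of cup_yellow in the frame of plate between 0.007 and 0.015 m and x of cup_yellow in the frame of plate between -0.085 and 0.085 m and y of cup_yellow in the frame of plate between -0.1 and 0.1 m and z of cup_blue in the frame of plate between 0.007 and 0.015 m and x of cup_blue in the frame of plate between -0.085 and 0.085 m and y of cup_blue in the frame of plate between -0.1 and 0.1 m and z of cup_red in the frame of plate between 0.007 and 0.015 m and x of cup_red in the frame of plate between -0.085 and 0.085 m and y of cup_red in the frame of plate between -0.1 and 0.1 m); the robot touches nothing.
It fails at once if the plate is dropped onto the bench: it turns faster than 3.5 rad/s with its far edge in the keeper (angular speed of plate above 3.5 rad/s and x of plate_edge in the frame of keeper between -0.1 and -0.06 m and height (world z) of plate_edge below 0.02 m).
It fails at once if the jar is moved by more than 30 mm (distance of sample_jar from where it was at the start of the episode above 0.03 m).
It fails at once if the timer is moved by more than 30 mm (distance of timer from where it was at the start of the episode above 0.03 m).
It fails at once if the tape roll is moved by more than 30 mm (distance of tape from where it was at the start of the episode above 0.03 m).
Of cup_yellow, cup_blue, cup_red only 2 to 3 are there at a start; the rules pass over those that are not, and their reading is None.
At some moment in a run one of cup_yellow, cup_blue, cup_red may be knocked a few centimetres aside while the robot is not near it.
It also fails if it takes over 210 s, if anything falls off the work surface, if the arm or the gripper's body presses on something with over 40 N, if the wrist force passes 120 N, or if a joint passes its speed limit or range.

## Working session

There is one attempt and no reset: what is moved stays moved. The work goes in short steps, Python scripts to look and compute and a tool call to move; the robot and the scene stay as the last step left them, time stands still between calls to the robot, and variables do not carry over. Pictures are saved under pics/ and viewed, at most 14 in all, crops included, and the job is handed in when it is done.

Besides the shell and the picture viewer there is one more tool, called after "Emit:" as a command line: name --argument value ..., lists and objects as JSON in quotes. servo_tool: Moves the arm, as the interface text tells. Its arguments: {"type":"object","properties":{"commands":{"type":"array"}},"required":["commands"]}

```bash
mkdir -p pics
cat > h.py <<'E'
import numpy as np, cv2
from bench import ctrl
def shot(n,f=None):
    c=ctrl.camera(n)
    if f: cv2.imwrite('pics/'+f+'.png',c['color'][:,:,::-1])
    return c
def cloud(c):
    z=c['z_map'];v,u=np.mgrid[:z.shape[0],:z.shape[1]]
    P=np.stack([(u-c['cx'])/c['fx']*z,(v-c['cy'])/c['fy']*z,z],-1)
    W=(P-c['t'])@c['R']; W[z==0]=np.nan
    return W
def ray(c,u,v,h):
    d=np.array([(u-c['cx'])/c['fx'],(v-c['cy'])/c['fy'],1])@c['R'];o=-c['R'].T@c['t']
    return o+d*(h-o[2])/d[2]
def proj(c,X):
    p=c['R']@np.array(X)+c['t'];return p[0]/p[2]*c['fx']+c['cx'],p[1]/p[2]*c['fy']+c['cy']
E
python3 - <<'E'
from h import *
ims=[]
for n in['top','side']:
    c=shot(n,n+'0');W=cloud(c);np.save(n+'0.npy',W)
    print(n,(-c['R'].T@c['t']).round(3),c['fx'],c['R'].round(2).tolist())
    ims.append(cv2.resize(c['color'],(800,600))[:,:,::-1])
cv2.imwrite('pics/top0b.png',ims[0]);cv2.imwrite('pics/side0b.png',ims[1])
o=ctrl.get_obs();print(o['eef_pos'],o['eef_rot'],o['time_s'],o['opening'])
E
```

```text
top [ 0.496 -0.037  1.034] 360.3613083644195 [[0.01, -1.0, 0.0], [-1.0, -0.01, -0.07], [0.07, -0.0, -1.0]]
side [0.143 1.083 0.868] 425.821693429763 [[-0.94, -0.34, -0.02], [-0.18, 0.55, -0.81], [0.28, -0.76, -0.58]]
[ 0.13934302 -0.55739264  0.25247382] [-7.94480009e-04  9.92522468e-01  1.22059468e-01  7.58922217e-05] 0.1 0.9979665719470182
```

View pics/top0b.png

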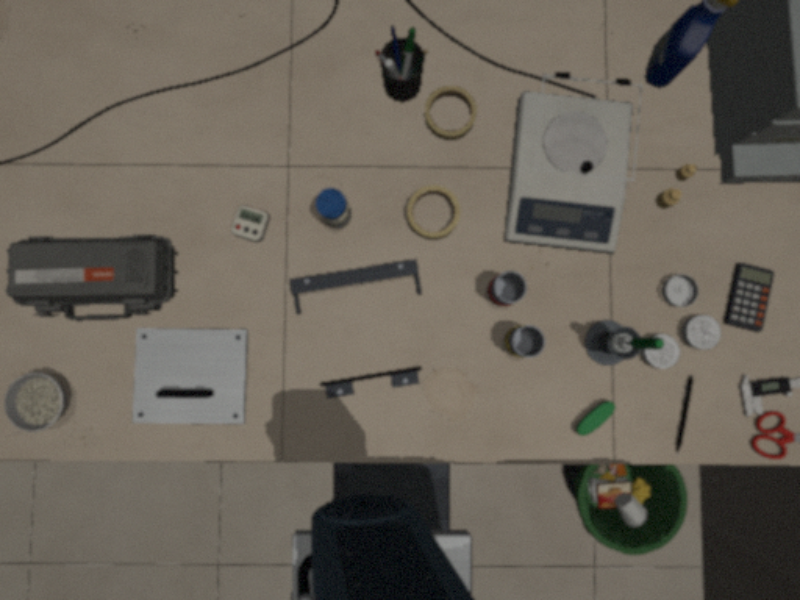

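View pics/side0b.png

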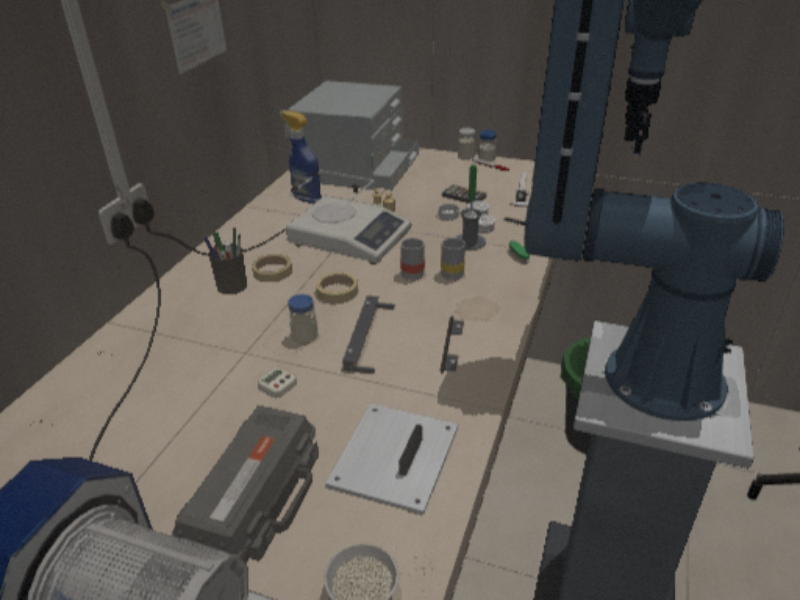

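The top view shows the plate at (190,376) with its rib at (185,393). The keeper rail runs (293,283)–(418,268) and the stop bar (322,383)–(420,370). The red cup is at (508,288), the yellow cup at (525,340) and the stand with the brush at (612,343). There is no blue cup.

Run:
```python
from h import *
c=shot('top');im=c['color'];W=cloud(c);hsv=cv2.cvtColor(im,cv2.COLOR_RGB2HSV)
S=512/800
def box(x0,y0,x1,y1):
    m=np.zeros(im.shape[:2],np.uint8);m[int(y0*S):int(y1*S),int(x0*S):int(x1*S)]=1;return m
def big(m):
    cs,_=cv2.findContours(m.astype(np.uint8),cv2.RETR_EXTERNAL,cv2.CHAIN_APPROX_NONE)
    return max(cs,key=cv2.contourArea)
def rect(ct,h):
    P=np.array([ray(c,u,v,h)[:2] for u,v in ct[:,0]],np.float32)
    return cv2.minAreaRect(P*1000)
g=im.max(2)
print('sat',hsv[240,120],hsv[280,160],'gray',g[240,100],g[200,120])
m=box(120,315,262,435)*((hsv[...,1]<40)&(g>90));print('plate',rect(big(m),.01))
m=box(120,315,262,435)*(g<60);print('rib',rect(big(m),.044))
for n,b,h in[('rail',(280,250,430,320),.028),('bar',(310,355,430,405),.008)]:
    m=box(*b)*(g<85);r=rect(big(m),h);print(n,r,cv2.boxPoints(r).tolist())
# cups rim, stand, brush by depth
for n,b,lo,hi in[('red',(480,260,535,315),.07,.1),('yel',(495,312,550,368),.07,.1),('stand',(580,315,650,370),.07,.1),('brush',(600,315,680,370),.15,.24),('jar',(305,180,360,235),.07,.12),('railz',(280,250,430,320),.018,.04)]:
    p=W[(box(*b)>0)&(W[...,2]>lo)&(W[...,2]<hi)];print(n,len(p),np.median(p,0).round(4),((p.min(0)+p.max(0))/2).round(4),p.min(0).round(3),p.max(0).round(3))
cr=im[int(240*S):int(430*S),int(280*S):int(660*S)];cv2.imwrite('pics/crop1.png',cv2.resize(cr,None,fx=3.2,fy=3.2,interpolation=2)[:,:,::-1])
```

```text
sat [  0   0 137] [ 21  45 130] gray 134 125
plate ((429.6885986328125, 349.33612060546875), (209.32606506347656, 179.1002655029297), 89.8736343383789)
rib ((402.2153625488281, 343.3521728515625), (10.758443832397461, 92.25934600830078), 0.397077739238739)
rail ((592.8447875976562, 51.56419372558594), (63.3016357421875, 229.32337951660156), 10.048524856567383) [[541.673095703125, 158.9445037841797], [581.6859130859375, -66.86112976074219], [644.0164794921875, -55.81611633300781], [604.003662109375, 169.98951721191406]]
bar ((412.4111328125, 31.724563598632812), (41.82217788696289, 207.22093200683594), 9.810752868652344) [[374.1512145996094, 130.25668334960938], [409.4604797363281, -73.93383026123047], [450.6710510253906, -66.80755615234375], [415.3617858886719, 137.38296508789062]]
red 107 [ 0.5878 -0.2185  0.0825] [ 0.5882 -0.2158  0.079 ] [ 0.561 -0.243  0.071] [ 0.615 -0.188  0.087]
yel 114 [ 0.4957 -0.2502  0.0831] [ 0.496  -0.2459  0.0793] [ 0.47  -0.273  0.071] [ 0.522 -0.218  0.088]
stand 279 [ 0.4944 -0.4064  0.0815] [ 0.4945 -0.4075  0.0849] [ 0.468 -0.434  0.07 ] [ 0.521 -0.381  0.1  ]
brush 123 [ 0.4948 -0.4021  0.1974] [ 0.4938 -0.4066  0.1839] [ 0.486 -0.415  0.151] [ 0.502 -0.399  0.217]
jar 324 [0.7264 0.0894 0.0906] [0.7281 0.0896 0.0828] [0.702 0.064 0.07 ] [0.754 0.115 0.095]
railz 816 [0.6089 0.0546 0.0274] [0.61   0.0547 0.0277] [ 0.579 -0.06   0.021] [0.641 0.17  0.035]
```

View pics/crop1.png

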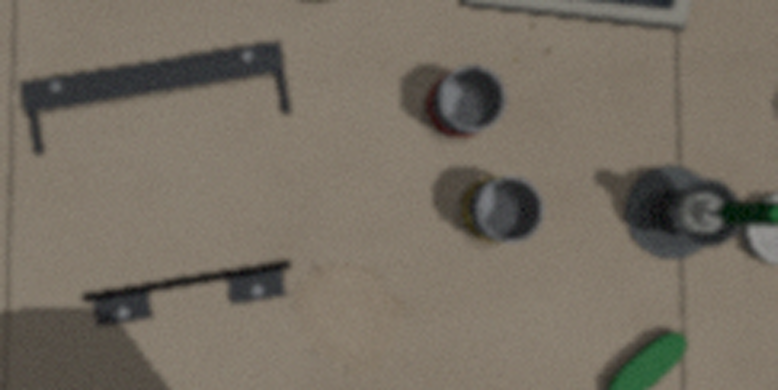

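Run:
```python
from h import *
c=shot('top');im=c['color'];g=im.max(2).astype(np.uint8);S=.64
x0,y0=int(280*S),int(240*S)  # crop1 origin, scale 3.2
def pts(cx0,cy0,cx1,cy1,h,thr):
    o=[];
    for u in range(int(x0+cx0/3.2),int(x0+cx1/3.2)):
        col=g[int(y0+cy0/3.2):int(y0+cy1/3.2),u].astype(float)
        i=np.where(col<thr)[0]
        if len(i)==0: continue
        f=lambda a,b:(thr-col[a])/(col[b]-col[a]) if 0<=b<len(col) else 0
        t=i[0]-f(i[0],i[0]-1);b=i[-1]+f(i[-1],i[-1]+1)
        o.append(np.r_[ray(c,u,y0//1+int(cy0/3.2)+t,h)[:2],ray(c,u,int(y0+cy0/3.2)-y0+y0+b,h)[:2]])
    return np.array(o)
for n,b,h,thr in[('rail',(52,30,265,125),.028,88),('bar',(155,250,225,310),.006,80)]:
    p=pts(*b,h,thr)
    for k,s in(('far',slice(0,2)),('near',slice(2,4))):
        q=p[:,s];a=np.polyfit(q[:,1],q[:,0],1);r=q[:,0]-np.polyval(a,q[:,1]);print(n,k,'x=%.4f+%.4f*y'%(a[1],a[0]),r.std().round(4))
W=cloud(c)
m=(g<88);m[:int(y0+30/3.2)]=0;m[int(y0+125/3.2):]=0;m[:,:x0]=0;m[:,int(x0+290/3.2):]=0
v,u=np.where(m);P=np.array([ray(c,a,b,.028)[:2] for a,b in zip(u,v)])
a=np.radians(9.6);ax=np.array([-np.sin(a),np.cos(a)]) # along rail dir
for a in (9,9.5,10):
    a=np.radians(a);ey=np.array([np.sin(a)*-1,np.cos(a)]);ex=np.array([np.cos(a),np.sin(a)])
    s=P@ey;t=P@ex;k=t>np.percentile(t,40);print(np.degrees(a),s[k].min(),s[k].max(),t.max())
```

```text
rail far x=0.6329+-0.1705*y 0.0005
rail near x=0.6043+-0.1728*y 0.0003
bar far x=0.4383+-0.1753*y 0.0004
bar near x=0.4309+-0.1690*y 0.0003
9.0 -0.15647613131218 0.07350798852311811 0.6257727423632153
9.5 -0.16188613328264906 0.0681113833145936 0.6248480525124572
10.0 -0.16728380699730097 0.06270959116052573 0.6248429230891427
```

```bash
cat >> h.py <<'E'
from scipy.spatial.transform import Rotation as Ro
def pose():
    o=ctrl.get_obs();w,x,y,z=o['eef_rot'];R=Ro.from_quat([x,y,z,w]).as_matrix()
    return o,np.array(o['eef_pos']),R,np.degrees(np.arctan2(R[1,0],R[0,0]))
def go(x,y,z,phi=None,p=None,f0=None):
    o,p0,R,f=pose();p=p0 if p is None else np.array(p);f=f if f0 is None else f0
    a=np.radians(f);M=np.array([[np.cos(a),np.sin(a),0],[np.sin(a),-np.cos(a),0],[0,0,-1]])
    d=M.T@(np.array([x,y,z])-p)*1000
    t=0 if phi is None else -np.radians((phi-f+180)%360-180)
    print('from',p.round(4),'phi %.2f'%f,'shift',d.round(1),'norm %.0f'%np.linalg.norm(d),'turn %.3f'%t)
    return (x,y,z),(f if phi is None else phi)
E
python3 - <<'E'
from h import *
p,f=go(.4,-.1,.253,90);p,f=go(.405,.345,.2,p=p,f0=f)
E
```

```text
from [ 0.1394 -0.5576  0.2527] phi 14.03 shift [ 3.638e+02 -3.808e+02 -3.000e-01] norm 527 turn -1.326
from [ 0.4   -0.1    0.253] phi 90.00 shift [445.   5.  53.] norm 448 turn 0.000
```

Emit:
servo_tool --commands '[[[30.3,-31.8,0],0,85],[[30.3,-31.8,0],0,85],[[30.3,-31.8,0],0,85],[[30.3,-31.8,0],0,85],[[30.3,-31.8,0],0,85],[[30.3,-31.8,0],0,85],[[30.3,-31.8,0],0,85],[[30.3,-31.8,0],0,85],[[30.3,-31.8,0],0,85],[[30.3,-31.8,0],0,85],[[30.3,-31.8,0],0,85],[[30.3,-31.8,0],0,85],[[0,0,0],-0.166,85],[[0,0,0],-0.166,85],[[0,0,0],-0.166,85],[[0,0,0],-0.166,85],[[0,0,0],-0.166,85],[[0,0,0],-0.166,85],[[0,0,0],-0.166,85],[[0,0,0],-0.166,85]]'

```text
time_s: 2.7
eef_pos: [0.3995, -0.0994, 0.2532]
eef_rot: [-0.0, 0.704, 0.71, -0.0]
wrist_force: [0.1, 0.1, -0.6]
opening: 0.996
grasp_force: 0.0
```

Emit:
servo_tool --commands '[[[44.5,0.5,5],0,60],[[44.5,0.5,5],0,60],[[44.5,0.5,5],0,60],[[44.5,0.5,5],0,60],[[44.5,0.5,5],0,60],[[44.5,0.5,5],0,60],[[44.5,0.5,5],0,60],[[44.5,0.5,5],0,60],[[44.5,0.5,5],0,60],[[44.5,0.5,5],0,60],[[0,0,0],0,60],[[0,0,0],0,60]]'

```text
time_s: 4.2
eef_pos: [0.4034, 0.3452, 0.2029]
eef_rot: [0.0, 0.706, 0.708, -0.001]
wrist_force: [0.5, -0.4, -0.2]
opening: 0.701
grasp_force: 0.0
```

Run:
```python
from h import *
c=shot('wrist','w1');W=cloud(c);im=c['color'];g=im.max(2)
o,p,R,f=pose();print(p,f,o['opening'])
m=(W[...,2]>.03)&(W[...,2]<.06)&(abs(W[...,0]-.4)<.05)&(abs(W[...,1]-.345)<.1);q=W[m]
print(len(q),np.median(q,0),q.min(0),q.max(0))
r=cv2.minAreaRect((q[:,:2]*1000).astype(np.float32));print(r)
m=(W[...,2]>.005)&(W[...,2]<.016);q=W[m];print(len(q),np.nanpercentile(q,[1,99],axis=0))
```

```text
[0.40363776 0.3448195  0.20313243] 90.0981000981287 0.7018376575091844
1268 [0.40105509 0.35145297 0.04410083] [0.3949096  0.3039128  0.03199846] [0.40659617 0.39322953 0.04640905]
((400.7579345703125, 348.572021484375), (11.477895736694336, 89.30108642578125), 0.1876741349697113)
31574 [[0.3476835  0.25117801 0.00858969]
 [0.51514209 0.44714188 0.01208805]]
```

View pics/w1.png

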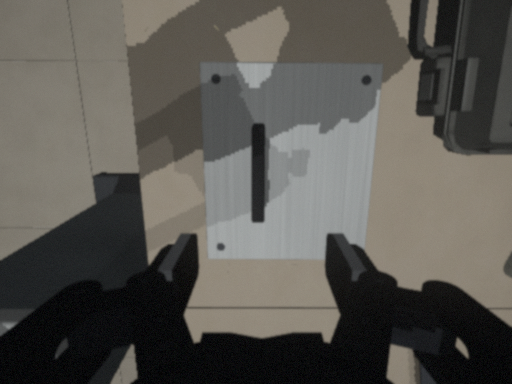

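Emit:
servo_tool --commands '[[[3.7,-2.8,30],0,50],[[0,0,30],0,40],[[0,0,30],0,30],[[0,0,30],0,30],[[0,0,20],0,30],[[0,0,8.5],0,30],[[0,0,2.5],0,30],[[0,0,0],0,20],[[0,0,0],0,8],[[0,0,0],0,8],[[0,0,0],0,8],[[0,0,0],0,8],[[0,0,0],0,8],[[0,0,0],0,8]]'

```text
time_s: 6.0
eef_pos: [0.4012, 0.3494, 0.0534]
eef_rot: [0.0, 0.706, 0.708, 0.0]
wrist_force: [-1.2, -2.5, 5.7]
opening: 0.12
grasp_force: 61.4
```

Emit:
servo_tool --commands '[[[0,0,-3],0,8],[[0,0,-4],0,8],[[0,0,-5],0,8],[[0,0,-5],0,8],[[0,0,-5],0,8],[[0,0,-5],0,8],[[0,0,-5],0,8],[[0,0,-5],0,8],[[0,0,0],0,8],[[0,0,0],0,8],[[0,0,0],0,8]]'

```text
time_s: 7.38
eef_pos: [0.4007, 0.3491, 0.089]
eef_rot: [-0.0, 0.706, 0.708, -0.0]
wrist_force: [-0.5, 0.5, -8.7]
opening: 0.118
grasp_force: 59.4
```

```bash
cat >> h.py <<'E'
def tilt(y,x):
    # plate top face seen by wrist camera: fit plane near
    c=shot('wrist');W=cloud(c);im=c['color'];hs=cv2.cvtColor(im,cv2.COLOR_RGB2HSV)
    o,p,R,f=pose()
    m=(hs[...,1]<45)&(im.max(2)>70)&(np.hypot(W[...,0]-x,W[...,1]-y)<.13)&(W[...,2]>-.02)&(W[...,2]<.12)
    q=W[m];
    for _ in range(4):
        a,*_=np.linalg.lstsq(np.c_[q[:,:2],np.ones(len(q))],q[:,2],rcond=None);r=abs(q[:,2]-np.c_[q[:,:2],np.ones(len(q))]@a);q=q[r<max(.002,np.median(r)*2)]
    print('tilt',a.round(4),'n',len(q),'res %.4f'%r.mean(),np.percentile(q,[.5,99.5],axis=0).round(4).tolist(),'tcp',p.round(4),'phi %.2f'%f,'open',round(o['opening']*85.4,1),'F',np.round(o['wrist_force'],1),'T',np.round(o['torque'],2),round(o['grasp_force'],1))
    return c,W
E
python3 - <<'E'
from h import *
c,W=tilt(.35,.43);cv2.imwrite('pics/w2.png',c['color'][:,:,::-1])
E
```

```text
tilt [-0.0129 -0.0007  0.0513] n 74359 res 0.0005 [[0.3476, 0.2855, 0.0433], [0.5149, 0.4471, 0.0476]] tcp [0.4008 0.3491 0.089 ] phi 90.11 open 10.2 F [ 0.1  0.  -9. ] T [-0.06  0.23 -0.02] 59.4
```

View pics/w2.png

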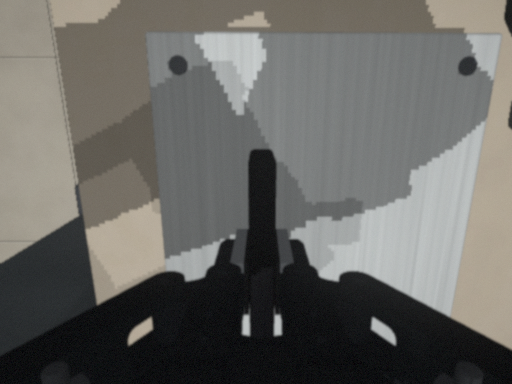

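The plate is held flat: its top face fills (150,35)–(498,310), and the rib is in the jaws at (262,240). The tool cannot pitch, so I'll ease the jaws open and let the plate tilt in the grip, low over the bench.

Emit:
servo_tool --commands '[[[0,0,0],0,10.5],[[0,0,0],0,10.5],[[0,0,0],0,11],[[0,0,0],0,11],[[0,0,0],0,11.5],[[0,0,0],0,11.5],[[0,0,0],0,12],[[0,0,0],0,12],[[0,0,0],0,12.5],[[0,0,0],0,12.5],[[0,0,0],0,12.5]]'

```text
time_s: 8.8
eef_pos: [0.401, 0.3492, 0.0893]
eef_rot: [0.0, 0.706, 0.708, 0.0]
wrist_force: [-0.3, 0.1, -8.8]
opening: 0.145
grasp_force: 15.3
```

Run:
```python
from h import *
c,W=tilt(.35,.43)
```

```text
tilt [-0.1465 -0.0008  0.1042] n 68449 res 0.0005 [[0.3443, 0.2807, 0.0287], [0.51, 0.4473, 0.0539]] tcp [0.401  0.3492 0.0893] phi 90.11 open 12.4 F [ 0.1 -0.  -9.7] T [0.04 0.24 0.02] 15.7
```

Emit:
servo_tool --commands '[[[0,0,-4],0,12.5],[[0,0,-4],0,12.8],[[0,0,0],0,13.1],[[0,0,0],0,13.4],[[0,0,0],0,13.7],[[0,0,0],0,14],[[0,0,0],0,14],[[0,0,0],0,14]]'

```text
time_s: 9.85
eef_pos: [0.401, 0.3492, 0.0973]
eef_rot: [-0.0, 0.706, 0.708, 0.0]
wrist_force: [-0.6, 0.7, -9.4]
opening: 0.166
grasp_force: 13.0
```

Run:
```python
from h import *
c,W=tilt(.35,.43)
```

```text
tilt [-0.329  -0.0008  0.1831] n 56374 res 0.0006 [[0.3416, 0.2803, 0.0002], [0.5504, 0.4473, 0.0703]] tcp [0.4009 0.3492 0.0973] phi 90.12 open 13.8 F [-0.3  0.2 -8.6] T [ 0.02  0.17 -0.02] 12.9
```

Emit:
servo_tool --commands '[[[0,0,-5],0,13.8],[[0,0,-10],0,13.8],[[0,0,-15],0,13.8],[[0,0,-10],0,13.8],[[-6,1.5,0],0,13.8],[[-12,3,0],0,13.8],[[-20,5.2,0],0,13.8],[[-25,6.5,0],0,13.8],[[-25,6.5,0],0,13.8],[[-25,6.5,0],0,13.8],[[-25,6.5,0],0,13.8],[[-25,6.5,0],0,13.8],[[-25,6.5,0],0,13.8],[[-25,6.5,0],0,13.8],[[-25,6.5,0],0,13.8],[[-25,6.5,0],0,13.8],[[-25,6.5,0],0,13.8],[[-18,4.7,0],0,13.8],[[-10.5,3,0],0,13.8],[[0,0,0],0,13.8]]'

```text
time_s: 12.4
eef_pos: [0.484, 0.0323, 0.1372]
eef_rot: [-0.0, 0.707, 0.707, -0.0]
wrist_force: [0.3, -0.4, -8.0]
opening: 0.167
grasp_force: 12.8
```

Emit:
servo_tool --commands '[[[0,0,0],-0.034,13.8],[[0,0,0],-0.034,13.8],[[0,0,0],-0.034,13.8],[[0,0,0],-0.034,13.8],[[0,0,0],-0.033,13.8],[[0,0,0],0,13.8],[[0,0,0],0,13.8]]'

```text
time_s: 13.28
eef_pos: [0.484, 0.0328, 0.1373]
eef_rot: [0.0, 0.644, 0.765, -0.0]
wrist_force: [-1.1, 0.2, -8.5]
opening: 0.162
grasp_force: 13.1
```

```bash
cat >> h.py <<'E'
def keep(f=None):
    E=np.array([np.cos(np.radians(9.76)),np.sin(np.radians(9.76))]);N=np.array([-E[1],E[0]])
    c=shot('wrist',f);W=cloud(c);im=c['color'];hs=cv2.cvtColor(im,cv2.COLOR_RGB2HSV);o,p,R,ph=pose()
    K=np.stack([.521-W[...,:2]@E,-(W[...,:2]@N+.0497),W[...,2]],-1)   # keeper frame
    m=(hs[...,1]<45)&(im.max(2)>70)&(K[...,0]<.0)&(K[...,0]>-.08)&(abs(K[...,1])<.09)&(K[...,2]<.15)
    q=K[m];A=np.c_[q[:,:2],np.ones(len(q))]
    for _ in range(5):
        a,*_=np.linalg.lstsq(A,q[:,2],rcond=None);r=abs(q[:,2]-A@a);k=r<max(.0015,np.median(r)*2);q=q[k];A=A[k]
    Kf=K.reshape(-1,3);Kf=Kf[(hs[...,1]<45).ravel()&(im.max(2)>70).ravel()]
    Kf=Kf[(abs(Kf@np.r_[a[:2],-1]+a[2])<.003)&(abs(Kf[:,1])<.13)&(abs(Kf[:,0])<.15)]
    kt=(.521-p[:2]@E,-(p[:2]@N+.0497))
    print('plane',a.round(4),'tilt %.3f'%np.arctan(np.hypot(*a[:2])),'n',len(Kf),'x,y ranges',np.percentile(Kf,[.3,99.7],axis=0).round(4).tolist(),'tcp k',np.round(kt,4),'z %.4f'%p[2],'phi %.2f'%ph,'open',round(o['opening']*85.4,1),'F',np.round(o['wrist_force'],1),'T',np.round(o['torque'],2),round(o['grasp_force'],1))
    return c,K
E
python3 - <<'E'
from h import *
keep('w3')
E
```

```text
plane [0.328  0.     0.0786] tilt 0.317 n 62099 x,y ranges [[-0.062, -0.0982, 0.0581], [0.0983, 0.0849, 0.1105]] tcp k [0.0384 0.    ] z 0.1373 phi 99.78 open 13.9 F [-0.6 -0.3 -8.9] T [-0.05  0.16 -0.04] 13.1
```

View pics/w3.png

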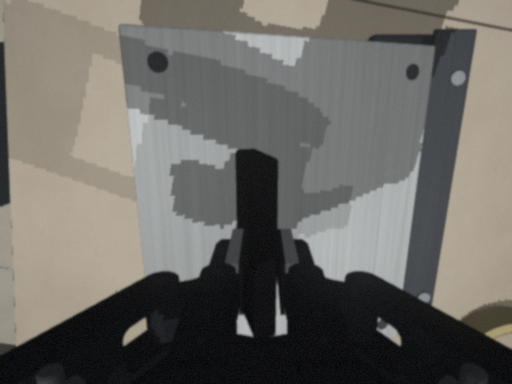

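Plate tilted (120,25)–(440,300) and lined up with the rail at (450,170). Now lowering, then sliding under the lip.

Emit:
servo_tool --commands '[[[0,0,5],0,13.8],[[0,0,10],0,13.8],[[0,0,10],0,13.8],[[0,0,8],0,13.8],[[0,0,5],0,13.8],[[0,0,3],0,13.8],[[0,0,2],0,13.8],[[0,0,0],0,13.8],[[0,3,0],0,13.8],[[0,5,0],0,13.8],[[0,5,0],0,13.8],[[0,5,0],0,13.8],[[0,3,0],0,13.8],[[0,1.5,0],0,13.8],[[0,0,0],0,13.8],[[0,0,0],0,13.8]]'

```text
time_s: 15.32
eef_pos: [0.5059, 0.0367, 0.0942]
eef_rot: [-0.0, 0.644, 0.765, -0.0]
wrist_force: [-0.2, -0.3, -8.6]
opening: 0.163
grasp_force: 13.0
```

Run:
```python
from h import *
keep()
```

```text
plane [0.3239 0.0038 0.0429] tilt 0.313 n 68956 x,y ranges [[-0.142, -0.1209, -0.0012], [0.076, 0.0904, 0.0674]] tcp k [ 0.0161 -0.0001] z 0.0942 phi 99.79 open 14.2 F [ 0.1  0.5 -8.1] T [-0.04  0.15  0.02] 13.1
```

Emit:
servo_tool --commands '[[[0,0,2],0,13.8],[[0,0,2],0,13.8],[[0,0,1],0,13.8],[[0,0,1],0,13.8],[[0,0,1],0,13.8],[[0,0,0],0,13.8],[[0,0,0],0,13.8],[[0,0,0],0,13.8]]'

```text
time_s: 16.38
eef_pos: [0.5063, 0.0367, 0.0874]
eef_rot: [0.0, 0.644, 0.765, 0.0]
wrist_force: [-0.5, -0.6, -8.3]
opening: 0.165
grasp_force: 10.7
```

Run:
```python
from h import *
keep()
```

```text
plane [0.3046 0.0032 0.0365] tilt 0.296 n 65316 x,y ranges [[-0.1302, -0.1212, -0.0012], [0.0756, 0.0864, 0.0596]] tcp k [ 0.0158 -0.    ] z 0.0874 phi 99.80 open 13.9 F [-0.8 -0.6 -8. ] T [ 0.03 -0.01 -0.  ] 10.7
```

Edge on the bench (moment gone, edge z≈0, tilt 0.296). Pivoting down in stages.

Emit:
servo_tool --commands '[[[0,-0.8,1.5],0,13.8],[[0,-0.9,1.6],0,13.6],[[0,-0.9,1.6],0,13.5],[[0,-0.9,1.6],0,13.4],[[0,-0.9,1.6],0,13.2],[[0,-0.9,1.6],0,13],[[0,0,0],0,13],[[0,0,0],0,13]]'

```text
time_s: 17.42
eef_pos: [0.501, 0.0358, 0.0778]
eef_rot: [-0.0, 0.644, 0.765, 0.0]
wrist_force: [-0.5, 0.1, -7.1]
opening: 0.149
grasp_force: 7.4
```

Run:
```python
from h import *
keep()
```

```text
plane [0.197  0.0023 0.0273] tilt 0.194 n 71375 x,y ranges [[-0.1483, -0.0983, -0.001], [0.0795, 0.0903, 0.0435]] tcp k [ 0.0212 -0.    ] z 0.0778 phi 99.80 open 13.3 F [-0.3 -0.5 -7.2] T [-0.05  0.22 -0.01] 7.4
```

Emit:
servo_tool --commands '[[[0,-0.9,1.7],0,12.9],[[0,-0.9,1.7],0,12.7],[[0,-0.9,1.7],0,12.5],[[0,-0.9,1.8],0,12.3],[[0,-0.9,1.8],0,12.1],[[0,-0.9,1.8],0,12],[[0,0,0],0,12],[[0,0,0],0,12]]'

```text
time_s: 18.48
eef_pos: [0.4956, 0.0349, 0.0673]
eef_rot: [-0.0, 0.644, 0.765, 0.0]
wrist_force: [-0.0, -0.1, -7.4]
opening: 0.142
grasp_force: 8.2
```

Run:
```python
from h import *
keep()
```

```text
plane [0.0909 0.0017 0.0182] tilt 0.091 n 69028 x,y ranges [[-0.0846, -0.0983, 0.0096], [0.0827, 0.0741, 0.0266]] tcp k [ 0.0266 -0.0001] z 0.0673 phi 99.80 open 12.2 F [-0.5  0.3 -7.3] T [-0.04  0.07 -0.02] 8.2
```

Emit:
servo_tool --commands '[[[0,-0.8,1.7],0,11.8],[[0,-0.8,1.7],0,11.6],[[0,-0.8,1.7],0,11.4],[[0,-0.8,1.7],0,11.2],[[0,-0.6,1.5],0,11],[[0,-0.4,1],0,10.8],[[0,0,0.8],0,10.6],[[0,0,0],0,10.6],[[0,0,0],0,10.6]]'

```text
time_s: 19.65
eef_pos: [0.4915, 0.0341, 0.0573]
eef_rot: [0.0, 0.644, 0.765, -0.0]
wrist_force: [-1.3, -0.4, -4.4]
opening: 0.127
grasp_force: 24.9
```

Run:
```python
from h import *
keep()
```

```text
plane [-0.0034  0.001   0.0102] tilt 0.004 n 72574 x,y ranges [[-0.0837, -0.0981, 0.0084], [0.0847, 0.0711, 0.012]] tcp k [0.0308 0.    ] z 0.0573 phi 99.80 open 10.8 F [-0.8 -0.3 -4.1] T [-0.04 -0.07 -0.08] 24.9
```

Emit:
servo_tool --commands '[[[0,0,0.5],0,11.5],[[0,0,0],0,13],[[0,0,0],0,17],[[0,0,0],0,25],[[0,0,0],0,30],[[0,0,0],0,30],[[0,0,-20],0,30],[[0,0,-40],0,40],[[0,0,-50],0,60],[[0,0,-52],0,85],[[0,0,0],0,85]]'

```text
time_s: 21.08
eef_pos: [0.4944, 0.0337, 0.2236]
eef_rot: [0.004, 0.644, 0.765, 0.002]
wrist_force: [-0.6, -0.2, 0.0]
opening: 0.995
grasp_force: 0.0
```

Run:
```python
from h import *
keep()
p,f=go(.496,-.246,.22,9.76)
```

```text
plane [-0.0007 -0.0002  0.0103] tilt 0.001 n 27251 x,y ranges [[-0.0797, -0.0981, 0.0082], [0.0846, 0.1003, 0.0123]] tcp k [0.0296 0.0004] z 0.2208 phi 99.80 open 85.3 F [ 0.2 -1.  -1.1] T [-0.04 -0.01 -0.02] 0.0
from [0.4928 0.034  0.2208] phi 99.80 shift [-276.4  -44.5    0.8] norm 280 turn 1.572
```

Emit:
servo_tool --commands '[[[-20,-3.2,0],0,85],[[-38,-6.1,0],0,85],[[-45,-7.3,0],0,85],[[-45,-7.3,0],0,85],[[-45,-7.3,0],0,85],[[-45,-7.3,0],0,85],[[-38.4,-6,0.8],0,85],[[0,0,0],0.1747,85],[[0,0,0],0.1747,85],[[0,0,0],0.1747,85],[[0,0,0],0.1747,85],[[0,0,0],0.1747,85],[[0,0,0],0.1747,85],[[0,0,0],0.1747,85],[[0,0,0],0.1747,85],[[0,0,0],0.1747,85],[[0,0,0],0,85],[[0,0,0],0,85]]'

```text
time_s: 23.38
eef_pos: [0.4942, -0.2455, 0.2168]
eef_rot: [-0.001, 0.996, 0.086, -0.001]
wrist_force: [0.3, 0.7, -0.0]
opening: 0.995
grasp_force: 0.0
```

```bash
cat >> h.py <<'E'
def rims(W,zlo,zhi,cen,rad=.05):
    q=W[(W[...,2]>zlo)&(W[...,2]<zhi)&(np.hypot(W[...,0]-cen[0],W[...,1]-cen[1])<rad)]
    if len(q)<10: print('none',len(q));return None
    (x,y),r=cv2.minEnclosingCircle((q[:,:2]*1000).astype(np.float32))
    A=np.c_[2*q[:,:2],np.ones(len(q))];s,*_=np.linalg.lstsq(A,(q[:,:2]**2).sum(1),rcond=None)
    print('rim n',len(q),'enc',round(x,1),round(y,1),'r',round(r,1),'fit',(s[:2]*1000).round(1),'r',round(1000*np.sqrt(s[2]+s[0]**2+s[1]**2),1),'z',np.percentile(q[:,2],[5,95]).round(4))
    return s[:2]
E
python3 - <<'E'
from h import *
c=shot('wrist','w4');W=cloud(c)
s=rims(W,.08,.092,(.496,-.246))
rims(W,.08,.092,(.588,-.216))
go(s[0],s[1],.077,9.76)
E
```

```text
rim n 858 enc 497.1 -248.3 r 28.0 fit [ 497.4 -248.4] r 26.1 z [0.0813 0.0862]
rim n 1098 enc 588.8 -218.4 r 27.9 fit [ 588.5 -218.5] r 26.1 z [0.0816 0.0863]
from [ 0.4944 -0.2456  0.2171] phi 9.86 shift [  2.5   3.3 140.1] norm 140 turn 0.002
```

View pics/w4.png

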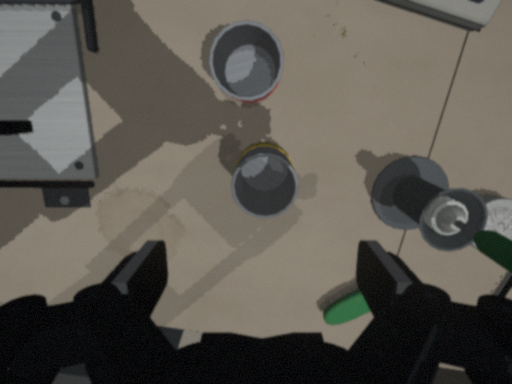

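Emit:
servo_tool --commands '[[[2.5,3.3,30],0,85],[[0,0,40],0,85],[[0,0,40],0,85],[[0,0,20],0,85],[[0,0,10],0,85],[[0,0,0],0,65],[[0,0,0],0,52],[[0,0,0],0,50],[[0,0,0],0,50],[[0,0,0],0,50],[[0,0,0],0,50],[[0,0,-10],0,50],[[0,0,-30],0,50],[[0,0,-40],0,50],[[0,0,0],0,50]]'

```text
time_s: 25.3
eef_pos: [0.4995, -0.2501, 0.1617]
eef_rot: [0.002, 0.996, 0.085, 0.002]
wrist_force: [0.2, -0.7, -2.9]
opening: 0.63
grasp_force: 63.7
```

```bash
cat >> h.py <<'E'
def kw(xk,yk):
    a=np.radians(9.76);E=np.array([np.cos(a),np.sin(a)]);N=np.array([-E[1],E[0]])
    return E*(.521-xk)+N*(-.0497-yk)
E
python3 - <<'E'
from h import *
o,p,R,f=pose();print(o['opening']*85.4,o['grasp_force'],o['wrist_force'])
go(*kw(-.035,.05),.16,9.76)
E
```

```text
53.76750459549439 63.747475178024615 [ 0.17945306 -0.72959425 -2.89759528]
from [ 0.4995 -0.2501  0.1617] phi 9.72 shift [ 106.  -231.5    1.7] norm 255 turn -0.001
```

Emit:
servo_tool --commands '[[[5,-12,0],0,50],[[14,-31,0],0,50],[[17,-37,0],0,50],[[17,-37,0],0,50],[[17,-37,0],0,50],[[17,-37,0],0,50],[[14,-27,0],0,50],[[5,-13.5,0],0,50],[[0,0,0],0,50],[[0,0,0],0,50]]'

```text
time_s: 26.55
eef_pos: [0.5626, -0.0033, 0.1574]
eef_rot: [0.0, 0.996, 0.084, -0.0]
wrist_force: [1.2, -0.4, -2.0]
opening: 0.626
grasp_force: 63.6
```

Run:
```python
from h import *
c=shot('wrist');W=cloud(c);o,p,R,f=pose()
for h in (.14,.155,.17):rims(W,h-.006,h+.01,p[:2],.045)
go(*kw(-.035,.05),.09,9.76)
```

```text
rim n 3707 enc 569.8 -3.2 r 40.1 fit [563.8  -4.2] r 26.8 z [0.135  0.1494]
rim n 7633 enc 570.0 -3.3 r 40.5 fit [563.9  -4.4] r 27.4 z [0.1502 0.1644]
rim n 2940 enc 569.9 -3.2 r 40.5 fit [566.   -4.4] r 29.2 z [0.1641 0.1778]
from [ 0.5628 -0.0036  0.1576] phi 9.64 shift [ 2.   0.8 67.6] norm 68 turn -0.002
```

Emit:
servo_tool --commands '[[[2,0.8,15],0,50],[[0,0,25],0,50],[[0,0,16],0,50],[[0,0,8],0,50],[[0,0,3],0,50],[[0,0,1.5],0,50],[[0,0,1],0,50],[[0,0,0.7],0,50],[[0,0,0],0,50],[[0,0,0],0,50]]'

```text
time_s: 27.85
eef_pos: [0.566, -0.003, 0.0893]
eef_rot: [0.0, 0.996, 0.085, 0.001]
wrist_force: [-2.0, 0.7, 6.9]
opening: 0.627
grasp_force: 64.6
```

Emit:
servo_tool --commands '[[[0,0,0],0,56],[[0,0,0],0,60],[[0,0,0],0,70],[[0,0,0],0,82],[[0,0,0],0,85],[[0,0,-10],0,85],[[0,0,-40],0,85],[[0,0,-50],0,85],[[0,0,-30],0,85],[[0,0,0],0,85],[[0,0,0],0,85]]'

```text
time_s: 29.22
eef_pos: [0.5647, -0.0029, 0.2172]
eef_rot: [-0.0, 0.996, 0.085, -0.0]
wrist_force: [-0.0, 0.2, -0.0]
opening: 0.995
grasp_force: 0.0
```

Run:
```python
from h import *
c=shot('wrist');W=cloud(c);o,p,R,f=pose()
rims(W,.089,.102,p[:2],.045)
go(.5886,-.2185,.22,9.76)
```

```text
rim n 975 enc 564.9 -3.3 r 27.9 fit [565.4  -3.2] r 26.1 z [0.0901 0.0962]
from [ 0.5644 -0.0029  0.2165] phi 9.71 shift [-12.5 216.6  -3.5] norm 217 turn -0.001
```

Emit:
servo_tool --commands '[[[-1,18,0],0,85],[[-2.5,40,0],0,85],[[-2.5,45,0],0,85],[[-2.5,45,0],0,85],[[-2.5,45,0],0,85],[[-1.5,23.5,0],0,85],[[0,0,0],0,85],[[0,0,0],0,85]]'

```text
time_s: 30.28
eef_pos: [0.5891, -0.2176, 0.2171]
eef_rot: [-0.001, 0.996, 0.085, -0.0]
wrist_force: [-0.2, 0.7, 0.1]
opening: 0.996
grasp_force: 0.0
```

Run:
```python
from h import *
c=shot('wrist');W=cloud(c)
s=rims(W,.08,.092,(.588,-.218))
go(s[0],s[1],.077,9.76)
```

```text
rim n 686 enc 573.5 -195.6 r 28.0 fit [ 574.  -195.6] r 26.1 z [0.0811 0.0863]
from [ 0.5892 -0.2172  0.2173] phi 9.78 shift [-11.4 -23.9 140.3] norm 143 turn 0.000
```

The red cup has been knocked aside by about 27 mm. I'll move over it and measure again.

Emit:
servo_tool --commands '[[[-6,-12,0],0,85],[[-5.4,-11.9,0],0,85],[[0,0,0],0,85],[[0,0,0],0,85]]'

```text
time_s: 30.82
eef_pos: [0.5743, -0.1966, 0.2181]
eef_rot: [0.0, 0.996, 0.085, 0.0]
wrist_force: [0.1, -0.7, -0.7]
opening: 0.995
grasp_force: 0.0
```

Run:
```python
from h import *
c=shot('wrist');W=cloud(c)
s=rims(W,.08,.092,(.574,-.196))
go(s[0],s[1],.077,9.76)
```

```text
rim n 852 enc 573.4 -195.4 r 28.0 fit [ 573.8 -195.3] r 26.1 z [0.0813 0.0862]
from [ 0.5743 -0.1969  0.218 ] phi 9.73 shift [ -0.2  -1.6 141. ] norm 141 turn -0.001
```

Emit:
servo_tool --commands '[[[-0.4,-1.2,30],0,85],[[0,0,40],0,85],[[0,0,40],0,85],[[0,0,20],0,85],[[0,0,10],0,85],[[0,0,0],0,65],[[0,0,0],0,52],[[0,0,0],0,50],[[0,0,0],0,50],[[0,0,0],0,50],[[0,0,0],0,50],[[0,0,-10],0,50],[[0,0,-30],0,50],[[0,0,-40],0,50],[[0,0,-40],0,50],[[0,0,0],0,50],[[0,0,0],0,50]]'

```text
time_s: 33.0
eef_pos: [0.5729, -0.1955, 0.1969]
eef_rot: [-0.0, 0.996, 0.085, -0.001]
wrist_force: [0.1, -0.4, -2.2]
opening: 0.643
grasp_force: 63.9
```

Run:
```python
from h import *
o,p,R,f=pose();print(o['opening']*85.4,o['grasp_force'],o['wrist_force'])
go(*kw(-.035,-.05),.197,9.76)
```

```text
54.88945695252732 63.85304839059245 [ 0.14478644 -0.38523562 -2.22336493]
from [ 0.5729 -0.1955  0.1969] phi 9.71 shift [ 2.430e+01 -2.901e+02 -1.000e-01] norm 291 turn -0.001
```

Emit:
servo_tool --commands '[[[1,-12,0],0,50],[[3,-32,0],0,50],[[3.5,-42,0],0,50],[[3.5,-42,0],0,50],[[3.5,-42,0],0,50],[[3.5,-42,0],0,50],[[3,-40,0],0,50],[[2,-26,0],0,50],[[1.3,-12,0],0,50],[[0,0,0],0,50],[[0,0,0],0,50]]'

```text
time_s: 34.38
eef_pos: [0.5486, 0.0934, 0.1974]
eef_rot: [0.0, 0.996, 0.084, -0.0]
wrist_force: [0.2, -0.1, -2.3]
opening: 0.64
grasp_force: 63.9
```

Run:
```python
from h import *
go(*kw(-.035,-.05),.087,9.76)
```

```text
from [0.5486 0.0934 0.1974] phi 9.67 shift [ -0.5  -1.3 110.4] norm 110 turn -0.002
```

Emit:
servo_tool --commands '[[[0,-1,20],0,50],[[0,0,35],0,50],[[0,0,30],0,50],[[0,0,15],0,50],[[0,0,6],0,50],[[0,0,2],0,50],[[0,0,1],0,50],[[0,0,0.8],0,50],[[0,0,0],0,50],[[0,0,0],0,50],[[0,0,0],0,56],[[0,0,0],0,60],[[0,0,0],0,70],[[0,0,0],0,82],[[0,0,0],0,85],[[0,0,-10],0,85],[[0,0,-40],0,85],[[0,0,-50],0,85],[[0,0,-50],0,85],[[0,0,0],0,85]]'

```text
time_s: 36.88
eef_pos: [0.5513, 0.0951, 0.2439]
eef_rot: [0.001, 0.996, 0.085, 0.005]
wrist_force: [0.5, 0.1, -0.7]
opening: 0.996
grasp_force: 0.0
```

Run:
```python
from h import *
c=shot('wrist');W=cloud(c);o,p,R,f=pose();print(o['wrist_force'])
rims(W,.089,.102,p[:2],.045)
go(.4945,-.4065,.28,9.76)
t=shot('top');W=cloud(t)
for n,lo,hi in(('top of brush',.19,.23),('handle',.15,.19),('stand',.078,.09)):
    q=W[(np.hypot(W[...,0]-.494,W[...,1]+.406)<.045)&(W[...,2]>lo)&(W[...,2]<hi)];print(n,len(q),q.mean(0).round(4),((q.min(0)+q.max(0))/2).round(4))
```

```text
[ 0.41186003  0.13106574 -0.64534381]
rim n 777 enc 548.6 95.6 r 27.9 fit [548.9  95.7] r 26.1 z [0.0901 0.0962]
from [0.5498 0.0951 0.2409] phi 9.71 shift [-139.1  485.1  -39.1] norm 506 turn -0.001
top of brush 73 [ 0.4943 -0.4046  0.2077] [ 0.4938 -0.4061  0.2039]
handle 52 [ 0.4946 -0.4013  0.1704] [ 0.4938 -0.4032  0.1697]
stand 194 [ 0.4945 -0.4066  0.083 ] [ 0.4945 -0.4066  0.084 ]
```

Emit:
servo_tool --commands '[[[0,10,-25],0,85],[[-10,35,-34],0,70],[[-14,48,0],0,50],[[-14,48,0],0,50],[[-14,48,0],0,50],[[-14,48,0],0,50],[[-14,48,0],0,50],[[-14,48,0],0,50],[[-14,48,0],0,50],[[-14,48,0],0,50],[[-11,35,0],0,50],[[-6,19,0],0,50],[[0,0,0],0,50],[[0,0,0],0,50]]'

```text
time_s: 38.72
eef_pos: [0.4932, -0.4029, 0.2964]
eef_rot: [-0.001, 0.996, 0.085, -0.0]
wrist_force: [1.0, -0.2, 0.5]
opening: 0.585
grasp_force: 0.0
```

Run:
```python
from h import *
c=shot('wrist','w5');W=cloud(c)
for n,lo,hi in(('top of brush',.195,.23),('handle',.15,.19),('stand',.078,.09)):
    q=W[(np.hypot(W[...,0]-.494,W[...,1]+.406)<.045)&(W[...,2]>lo)&(W[...,2]<hi)];print(n,len(q),q.mean(0).round(4),((q.min(0)+q.max(0))/2).round(4),q.max(0).round(4))
go(.4945,-.4065,.193,9.76)
```

```text
top of brush 607 [ 0.4981 -0.4095  0.2111] [ 0.4957 -0.4099  0.2061] [ 0.5044 -0.4012  0.2169]
handle 238 [ 0.5023 -0.4083  0.1718] [ 0.5001 -0.4095  0.17  ] [ 0.5046 -0.4013  0.1899]
stand 1145 [ 0.4989 -0.4093  0.0831] [ 0.4959 -0.4103  0.084 ] [ 0.5236 -0.3819  0.09  ]
from [ 0.4934 -0.4028  0.2968] phi 9.80 shift [  0.5   3.8 103.8] norm 104 turn 0.001
```

Emit:
servo_tool --commands '[[[1,7.5,0],0,50],[[0,0,25],0,50],[[0,0,35],0,50],[[0,0,30],0,50],[[0,0,14],0,50],[[0,0,0],0,35],[[0,0,0],0,20],[[0,0,0],0,12],[[0,0,0],0,12],[[0,0,0],0,12],[[0,0,0],0,12],[[0,0,0],0,12]]'

```text
time_s: 40.28
eef_pos: [0.4958, -0.4123, 0.1948]
eef_rot: [0.001, 0.996, 0.085, 0.001]
wrist_force: [0.1, 0.8, 5.2]
opening: 0.195
grasp_force: 59.1
```

Run:
```python
from h import *
o,p,R,f=pose();print(p,f,o['opening']*85.4,o['grasp_force'],o['wrist_force'],o['torque'])
```

```text
[ 0.49577666 -0.41229952  0.19475623] 9.709328722997009 16.612076231386713 59.09851427320973 [0.0674944  0.83920172 5.17666818] [0.20176792 0.04959399 0.07522397]
```

Emit:
servo_tool --commands '[[[0,0,-15],0,12],[[0,0,-30],0,12],[[0,0,-35],0,12],[[0,0,-35],0,12],[[0,0,-25],0,12],[[0,0,-5],0,12],[[0,0,0],0,12],[[0,0,0],0,12]]'

```text
time_s: 41.28
eef_pos: [0.4947, -0.4111, 0.3361]
eef_rot: [-0.001, 0.996, 0.085, -0.001]
wrist_force: [-0.0, -0.2, -0.5]
opening: 0.191
grasp_force: 58.6
```

Run:
```python
from h import *
c=shot('wrist','w6');W=cloud(c);o,p,R,f=pose();print(p,o['opening']*85.4)
for lo in np.arange(.14,.3,.02):
    q=W[(np.hypot(W[...,0]-p[0],W[...,1]-p[1])<.03)&(W[...,2]>lo)&(W[...,2]<lo+.02)]
    if len(q)>5: print(round(lo,2),len(q),((q.min(0)+q.max(0))/2).round(4),q.min(0).round(4),q.max(0).round(4))
s=shot('side','s6');h=cv2.cvtColor(s['color'],cv2.COLOR_RGB2HSV)
Ws=cloud(s);m=np.linalg.norm(Ws[...,:2]-p[:2],axis=-1)<.06
for lo in np.arange(.13,.34,.03):
    q=Ws[m&(Ws[...,2]>lo)&(Ws[...,2]<lo+.03)]
    if len(q)>5: print('side',round(lo,2),len(q),np.median(q,0).round(4))
t=shot('top');Wt=cloud(t);np.save('a.npy',Wt)
rims(Wt,.089,.102,(.565,-.003),.05);rims(Wt,.089,.102,(.549,.095),.05)
go(.5652,-.0033,.34,9.76)
u,v=proj(s,p-[0,0,.08]);u=int(u);v=int(v);cv2.imwrite('pics/s6.png',cv2.resize(s['color'][max(0,v-80):v+80,max(0,u-100):u+100],None,fx=3,fy=3)[:,:,::-1])
```

```text
[ 0.49472297 -0.41115986  0.33612087] 16.53045799721475
0.14 40 [ 0.5013 -0.4094  0.1564] [ 0.4933 -0.4238  0.1548] [ 0.5092 -0.395   0.1579]
0.16 101 [ 0.5018 -0.41    0.1713] [ 0.494  -0.4247  0.1628] [ 0.5096 -0.3953  0.1798]
0.18 172 [ 0.5018 -0.4102  0.1891] [ 0.4939 -0.425   0.18  ] [ 0.5097 -0.3955  0.1981]
0.2 160 [ 0.497  -0.411   0.2116] [ 0.484  -0.4264  0.2032] [ 0.5099 -0.3957  0.22  ]
0.22 985 [ 0.4954 -0.4114  0.2298] [ 0.481  -0.4267  0.22  ] [ 0.5099 -0.396   0.2396]
0.24 34 [ 0.4966 -0.4112  0.2451] [ 0.4954 -0.4136  0.24  ] [ 0.4977 -0.4087  0.2502]
0.26 145 [ 0.4988 -0.4115  0.2742] [ 0.494  -0.4202  0.2684] [ 0.5036 -0.4029  0.2799]
0.28 357 [ 0.4989 -0.4118  0.2901] [ 0.4937 -0.4207  0.2802] [ 0.504  -0.4029  0.3   ]
side 0.16 58 [ 0.4912 -0.4034  0.1737]
side 0.19 57 [ 0.4912 -0.4021  0.2052]
side 0.22 37 [ 0.4935 -0.4065  0.2285]
side 0.25 21 [ 0.4935 -0.409   0.2699]
side 0.28 39 [ 0.493  -0.406   0.2964]
side 0.31 44 [ 0.4908 -0.397   0.328 ]
side 0.34 47 [ 0.4909 -0.3925  0.3535]
rim n 79 enc 563.4 -1.6 r 27.7 fit [563.4  -1.6] r 26.3 z [0.0911 0.0967]
rim n 82 enc 547.0 97.3 r 27.7 fit [547.1  97.2] r 26.2 z [0.0907 0.0968]
from [ 0.4949 -0.4113  0.3366] phi 9.71 shift [ 138.1 -390.3   -3.4] norm 414 turn -0.001
```

View pics/s6.png

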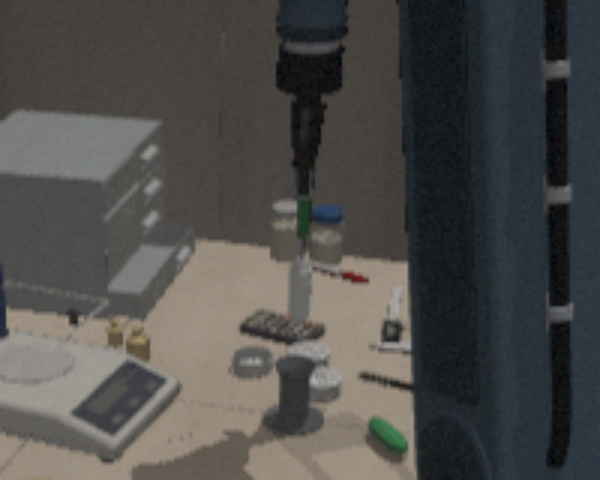

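Emit:
servo_tool --commands '[[[4,-12,0],0,12],[[10,-29,0],0,12],[[14,-39,0],0,12],[[14,-39,0],0,12],[[14,-39,0],0,12],[[14,-39,0],0,12],[[14,-39,0],0,12],[[14,-39,0],0,12],[[14,-39,0],0,12],[[14,-39,0],0,12],[[8,-24,0],0,12],[[4,-12,0],0,12],[[0,0,0],0,12],[[0,0,0],0,12]]'

```text
time_s: 43.18
eef_pos: [0.5654, -0.0057, 0.3378]
eef_rot: [0.0, 0.996, 0.084, -0.0]
wrist_force: [0.2, -0.6, -0.9]
opening: 0.194
grasp_force: 58.6
```

Run:
```python
from h import *
c=shot('wrist','w7');W=cloud(c);o,p,R,f=pose()
for lo in (.15,.17,.19,.21):
    q=W[(np.hypot(W[...,0]-p[0],W[...,1]-p[1])<.03)&(W[...,2]>lo)&(W[...,2]<lo+.02)]
    if len(q)>5: print(round(lo,2),len(q),((q.min(0)+q.max(0))/2).round(4),q.max(0).round(4))
rims(W,.089,.102,p[:2],.045);rims(W,.089,.102,(.549,.095),.045)
go(.5652,-.0045,.212,9.76)
```

```text
0.15 87 [ 0.5728 -0.005   0.1628] [0.5804 0.0097 0.1682]
0.17 117 [ 0.5731 -0.0051  0.1813] [0.5804 0.0095 0.19  ]
0.19 175 [ 0.5728 -0.0052  0.1995] [0.5809 0.0096 0.209 ]
0.21 746 [ 0.5662 -0.0061  0.2213] [0.5809 0.0094 0.23  ]
rim n 303 enc 565.0 -3.2 r 27.8 fit [565.2  -3.2] r 26.1 z [0.0914 0.0963]
rim n 505 enc 548.5 95.5 r 28.0 fit [548.8  95.1] r 26.2 z [0.09   0.0962]
from [ 0.5655 -0.0059  0.3378] phi 9.65 shift [ -0.   -1.4 125.8] norm 126 turn -0.002
```

View pics/w7.png

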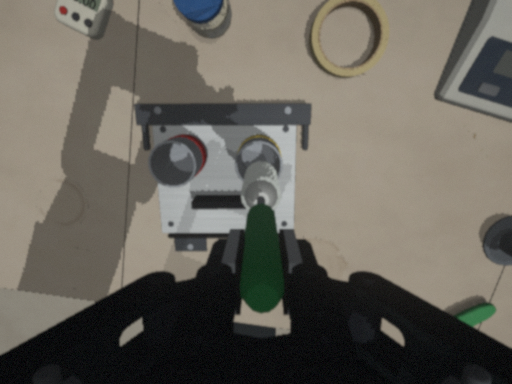

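Both cups stand on the plate, red rim at (177,160) and yellow at (260,155), with the brush at (260,190) over the yellow one. Scrubbing yellow.

Emit:
servo_tool --commands '[[[0,-1.4,20],0,12],[[0,0,25],0,12],[[0,0,25],0,12],[[0,0,25],0,12],[[0,0,18],0,12],[[0,0,9],0,12],[[0,0,4],0,12],[[0,0,0],0,12],[[0,0,0],0,12]]'

```text
time_s: 44.35
eef_pos: [0.5658, -0.0036, 0.2128]
eef_rot: [0.0, 0.996, 0.085, 0.001]
wrist_force: [0.1, 0.4, -1.1]
opening: 0.198
grasp_force: 58.6
```

Run:
```python
from h import *
o,p,R,f=pose();print(p,o['wrist_force'],o['grasp_force'],o['opening'])
```

```text
[ 0.56577704 -0.00358896  0.21275796] [ 0.08113192  0.39316425 -1.07244196] 58.583275951204996 0.19805711490768932
```

Emit:
servo_tool --commands '[[[0,0,3],0,12],[[0,0,1.5],0,12],[[0,0,0],0,12],[[0,0,0],0,12],[[0,0,-20],0,12],[[0,0,-25],0,12],[[0,0,-13],0,12],[[0,0,-4],0,12],[[0,0,0],0,12],[[0,0,0],0,12],[[0,0,12],0,12],[[0,0,25],0,12],[[0,0,17],0,12],[[0,0,8],0,12],[[0,0,0],0,12],[[0,0,0],0,12]]'

```text
time_s: 46.35
eef_pos: [0.5659, -0.0036, 0.2082]
eef_rot: [0.0, 0.996, 0.085, 0.001]
wrist_force: [0.2, -0.1, -0.6]
opening: 0.193
grasp_force: 58.6
```

Emit:
servo_tool --commands '[[[0,0,-20],0,12],[[0,0,-35],0,12],[[0,0,-35],0,12],[[0,0,-25],0,12],[[0,0,-15],0,12],[[0,0,0],0,12],[[0,0,0],0,12]]'

```text
time_s: 47.22
eef_pos: [0.5648, -0.0034, 0.3362]
eef_rot: [-0.0, 0.996, 0.085, -0.001]
wrist_force: [0.6, 0.5, -1.1]
opening: 0.194
grasp_force: 58.6
```

Run:
```python
from h import *
c=shot('wrist');W=cloud(c);o,p,R,f=pose();print(p)
rims(W,.089,.102,(.565,-.003),.045);s=rims(W,.089,.102,(.549,.095),.045)
go(s[0],s[1]-.001,p[2],9.76)
```

```text
[ 0.56474085 -0.00339713  0.33591805]
rim n 302 enc 564.9 -3.1 r 27.9 fit [565.1  -3.2] r 26.2 z [0.092  0.0964]
rim n 506 enc 548.6 95.6 r 28.1 fit [548.8  95.1] r 26.2 z [0.0901 0.0963]
from [ 0.5647 -0.0034  0.3359] phi 9.71 shift [  0.7 -98.8   0. ] norm 99 turn -0.001
```

Emit:
servo_tool --commands '[[[0,-15,0],0,12],[[0,-30,0],0,12],[[0,-30,0],0,12],[[0,-18,0],0,12],[[0,-5.8,0],0,12],[[0,0,0],0,12],[[0,0,20],0,12],[[0,0,25],0,12],[[0,0,25],0,12],[[0,0,25],0,12],[[0,0,18],0,12],[[0,0,9],0,12],[[0,0,5.5],0,12],[[0,0,0],0,12],[[0,0,0],0,12]]'

```text
time_s: 49.15
eef_pos: [0.5491, 0.0939, 0.2107]
eef_rot: [0.0, 0.996, 0.085, 0.001]
wrist_force: [0.2, -0.6, -0.5]
opening: 0.197
grasp_force: 58.6
```

Emit:
servo_tool --commands '[[[0,0,-20],0,12],[[0,0,-25],0,12],[[0,0,-13],0,12],[[0,0,-4],0,12],[[0,0,0],0,12],[[0,0,0],0,12],[[0,0,12],0,12],[[0,0,25],0,12],[[0,0,17],0,12],[[0,0,8],0,12],[[0,0,0],0,12],[[0,0,0],0,12]]'

```text
time_s: 50.65
eef_pos: [0.5492, 0.0939, 0.2107]
eef_rot: [0.0, 0.996, 0.085, 0.001]
wrist_force: [-0.0, 0.2, -0.7]
opening: 0.197
grasp_force: 58.6
```

Emit:
servo_tool --commands '[[[0,0,-20],0,12],[[0,0,-35],0,12],[[0,0,-35],0,12],[[0,0,-25],0,12],[[0,0,-15],0,12],[[0,0,0],0,12],[[0,0,0],0,12]]'

```text
time_s: 51.52
eef_pos: [0.5482, 0.0939, 0.3387]
eef_rot: [-0.0, 0.996, 0.085, -0.001]
wrist_force: [-0.4, 0.1, -1.0]
opening: 0.195
grasp_force: 58.6
```

Run:
```python
from h import *
c=shot('wrist');W=cloud(c);o,p,R,f=pose();print(p)
rims(W,.089,.102,(.549,.095),.045)
go(.4955,-.411,p[2],9.76)
```

```text
[0.54806177 0.09389434 0.33842811]
rim n 296 enc 548.6 95.9 r 27.7 fit [548.8  95.8] r 26.1 z [0.0908 0.0963]
from [0.5481 0.0939 0.3384] phi 9.71 shift [-137.   488.8    0. ] norm 508 turn -0.001
```

Emit:
servo_tool --commands '[[[-4,15,0],0,12],[[-9,32,0],0,12],[[-12,43,0],0,12],[[-12,43,0],0,12],[[-12,43,0],0,12],[[-12,43,0],0,12],[[-12,43,0],0,12],[[-12,43,0],0,12],[[-12,43,0],0,12],[[-12,43,0],0,12],[[-12,43,0],0,12],[[-9,32,0],0,12],[[-5,16,0],0,12],[[-2,7.8,0],0,12],[[0,0,0],0,12],[[0,0,0],0,12]]'

```text
time_s: 53.58
eef_pos: [0.4966, -0.4109, 0.3401]
eef_rot: [-0.0, 0.996, 0.085, 0.0]
wrist_force: [0.6, 0.7, -1.2]
opening: 0.196
grasp_force: 58.7
```

Run:
```python
from h import *
c=shot('wrist');W=cloud(c);o,p,R,f=pose();print(p)
for lo in (.15,.17,.19):
    q=W[(np.hypot(W[...,0]-p[0],W[...,1]-p[1])<.03)&(W[...,2]>lo)&(W[...,2]<lo+.02)]
    if len(q)>5: print(round(lo,2),len(q),((q.min(0)+q.max(0))/2).round(4),q.max(0).round(4))
rims(W,.080,.092,(.4957,-.41),.04)
go(.4955,-.411,.195,9.76)
```

```text
[ 0.4966336  -0.41096093  0.34015711]
0.15 87 [ 0.504  -0.4101  0.1645] [ 0.5118 -0.3955  0.1699]
0.17 102 [ 0.5046 -0.4104  0.1784] [ 0.5117 -0.3958  0.1866]
0.19 186 [ 0.5038 -0.4103  0.2007] [ 0.5119 -0.3956  0.2099]
rim n 422 enc 495.4 -410.2 r 28.5 fit [ 495.6 -410.1] r 25.9 z [0.0806 0.0862]
from [ 0.4966 -0.411   0.3402] phi 9.79 shift [ -1.1  -0.2 145.2] norm 145 turn 0.001
```

Emit:
servo_tool --commands '[[[-1.1,0,20],0,12],[[0,0,25],0,12],[[0,0,20],0,12],[[0,0,15],0,12],[[0,0,15],0,12],[[0,0,15],0,12],[[0,0,15],0,12],[[0,0,10],0,12],[[0,0,5],0,12],[[0,0,0],0,12],[[0,0,0],0,12]]'

```text
time_s: 55.0
eef_pos: [0.4954, -0.4125, 0.2006]
eef_rot: [0.001, 0.996, 0.085, 0.0]
wrist_force: [-0.2, -0.1, -0.7]
opening: 0.197
grasp_force: 58.6
```

Emit:
servo_tool --commands '[[[0,0,2],0,12],[[0,0,1.5],0,12],[[0,0,0],0,12],[[0,0,0],0,12]]'

```text
time_s: 55.5
eef_pos: [0.4951, -0.4122, 0.1964]
eef_rot: [0.0, 0.996, 0.085, 0.0]
wrist_force: [-0.2, -0.4, -1.4]
opening: 0.195
grasp_force: 58.6
```

Emit:
servo_tool --commands '[[[0,0,1.3],0,12],[[0,0,0],0,12],[[0,0,0],0,18],[[0,0,0],0,22],[[0,0,0],0,30],[[0,0,0],0,45],[[0,0,0],0,50],[[0,0,-15],0,50],[[0,0,-40],0,50],[[0,0,-50],0,50],[[-20,0,-30],0,50],[[-30,0,0],0,50],[[0,0,0],0,50],[[0,0,0],0,50]]'

```text
time_s: 57.25
eef_pos: [0.4461, -0.4206, 0.3306]
eef_rot: [0.0, 0.996, 0.085, 0.0]
wrist_force: [0.2, 0.4, 0.3]
opening: 0.59
grasp_force: 0.0
```

Run:
```python
from h import *
c=shot('wrist');W=cloud(c)
for lo in (.15,.195):
    q=W[(np.hypot(W[...,0]-.4955,W[...,1]+.41)<.03)&(W[...,2]>lo)&(W[...,2]<lo+.04)]
    if len(q)>5: print(lo,len(q),q.max(0).round(4),q.min(0).round(4))
t=shot('top');W=cloud(t)
for s in((.565,-.003),(.549,.096)):rims(W,.089,.102,s,.05)
s=shot('side');cv2.imwrite('pics/fin.png',np.hstack([cv2.resize(x['color'][100:300,a:a+270],None,fx=1.45,fy=2) for x,a in((t,180),(s,200))])[:,:,::-1])
```

```text
0.15 23 [ 0.504  -0.4057  0.1871] [ 0.4994 -0.4204  0.1528]
0.195 450 [ 0.5041 -0.4048  0.2173] [ 0.4863 -0.4223  0.1971]
rim n 79 enc 563.3 -1.6 r 27.7 fit [563.4  -1.5] r 26.2 z [0.0915 0.0971]
rim n 84 enc 547.1 97.2 r 27.7 fit [547.1  97.3] r 26.2 z [0.0908 0.0966]
```

View pics/fin.png

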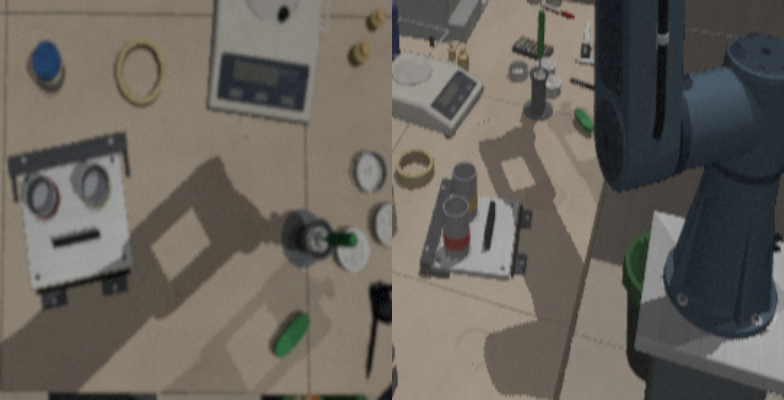

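The plate lies flat in the keeper with the red cup (42,195) and yellow cup (93,185) upright on it. The brush stands upright in its stand (316,240), and the robot is clear. Handing in.

```bash
python3 -c "
from bench import ctrl
print(ctrl.hand_in())"
```

```text
the job is handed in; nothing more can be done
None
```

The job is handed in at about 57 s of the 210 s allowed, with no verdict returned: the plate was pivoted down flat into the keeper, the yellow and red cups (no blue one was there) were scrubbed in order and stand upright on the plate, and the brush is back upright in its stand.

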